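# Pin the swivel desk tidy

## Robot

A 6-joint arm with a two-finger parallel gripper is mounted at the origin on the work surface. World frame = base frame: x ahead of the robot, y to its left, z up, the work surface at z = 0. Lengths are in m, angles in rad, forces in N, time in s.
With the tool pointing down it reaches from about 0.35 to 0.925 m from the base axis. Payload 6.4 kg.
Tool frame: the origin (TCP) lies at the very end of the fingers, on their centre line; the grasp point (between the pads) lies 19 mm behind it; z points along the fingers, y is the line along which they close (so a half turn about z gives the same grasp; the last joint's range is limited). The gripper opens to 94 mm and grips with 3 to 60 N. Pads are 16 mm wide; open, the fingers measure 119 mm over their backs; the gripper's body (75 mm by 177 mm) begins 78 mm behind the grasp point.
Start: joints at [-1.41, 0.245, 1.558, -0, 1.339, -0.174], TCP at [0.214, -0.614, 0.205] pointing down, gripper open.
Joint ranges: [-3.13, 3.13], [-1.02, 2.26], [0.13, 2.54], [-0.95, 4.09], [0.21, 2.88], [-2.74, 2.74]. Speed limits (rad/s): [2.57, 2.57, 3.14, 3.14, 3.14, 3.14].

## Interface

Orientations are given as a unit quaternion [x, y, z, w].
In Python, from workcell import get_obs, grab_frame, hand_in gives the robot as it stands. The module is installed in compiled form; this text tells all that it offers.
- The arm moves only by the shell command python3 -m pendant 'ROWS' [OPENING] [FORCE]. ROWS is JSON, a list of rows, each a list of 6 numbers: the shift along the tool's x, y, z normalised to -1 to 1, where 1 is 0.12 m, then the turn, a rotation vector about the tool's x, y, z normalised to -1 to 1, where 1 is 120 degrees. In form: [[x, y, z, ax, ay, az], ...]. A call has 1 to 20 rows; each row shifts and turns the commanded pose from where the row before left it, along the tool's axes as they then stand; what a row does not reach is not made up. A row lasts 1/8 s, in which the tool goes at most 62.5 mm and 10.7 degrees, less where a joint would pass 70% of its speed; a pose out of reach is approached as far as the arm can. A call with a number of a shift or a turn outside -1 to 1 is refused whole. A call with a gripper value outside its range is refused whole. OPENING is the gripper's target within -1 to 1 (shut at 1, half-way at 0, fully open at -1), set as the call begins (- or left out, the last holds). The fingers move at their own pace and stop on an object; FORCE is the grip in N (left out, the last holds). Time passes only in rows, so rows that do not move let the fingers close. It gives the time, the measured TCP pose, the force, the opening and the grip force at its end, in the units of the state.
- get_obs(): the state, without advancing time (a new reading comes with each control period).
- grab_frame(name): name is "scene" or "side" or "wrist"; returns a dict with "pixels" (420x560x3 uint8, red, green, blue), "mtx" (3x3 intrinsics, pixels), "extrinsics" (4x4, takes a point from world to camera coordinates); the wrist camera has in their place "T_tool_cam" (4x4, takes a point from camera to tool coordinates, whose origin is the TCP and whose axes are the flange's). Camera axes: x right, y up, looking along -z (the intrinsics and any distortion apply to the point x, -y, -z); pixel columns grow to the right and rows downward; lengths in m; the calibration is good to about 2 mm. A picture is of the moment at which its call begins: read the wrist's pose just before it. There is no depth.
- hand_in(): hands the job in; it is judged then, once.
The state is a dict: "time_s": time; "joint_positions": joint angles; "joint_velocities": joint speeds; "joint_torque": joint torques, N m; "position": TCP position; "tcp_rot": TCP orientation; "force": force on the tool from outside, world axes, zero at the start; "torque": the same for the moment, N m; "grip_width": finger opening in m; "finger_force": force on a finger pad.
Only numpy, scipy, OpenCV 4.12 (cv2) and the standard library are available. Lean on these libraries where they do the work, as an engineer would, in place of code of your own. Each camera call takes 0.05 s, during which the arm holds its last target. There are 200 camera calls.

## Task

Put the desk tidy together: lift the loose tray by its divider and set it squarely on the two stacked trays, same way round, so the holes in the three corner blocks come over one another, then take the knobbed steel rod out of the pen block and push it down through all three blocks until its knob sits on the top tray. The middle tray lies several millimetres out of line, so feel for each hole with the rod and draw the trays into line with it; the rod must slip home with gentle pressure, never forced. Let go, and leave the other things on the desk as they are.

Things in the scene. Friction and masses are not known exactly. Their poses are not given: they have to be found in the camera images.
- base_tray: Bottom tray, fixed. All three trays are alike: open birch ply, 220 (x) x 120 (y) x 34 mm high, walls 6, floor 5 mm; origin at the centre of the underside, z up. A solid 36 x 36 mm oak pivot block fills the -x +y corner, with a 14 mm hole straight through it at x -92, y +42 mm. Rim, cross divider and block are all flush at 34 mm.
- base_tray_hole (a point): Mouth of the bottom block's 14 mm hole, 34 mm above the desk. The loose middle tray (about 0.3 kg) covers it: it lies on the bottom tray, square to it, but shifted so that its own hole is 4 to 8.5 mm from this one, towards this tray's +y (4 to 7.5 mm) and up to 4.5 mm either way along its x; top face 68 mm above the desk. Its pose is not measured; it slides under a few newtons.
- top_tray: The tray to put on top, same shape and axes, 0.22 to 0.34 kg, lying on the desk left or right of the stack. Its cross divider, 10 mm thick, runs along y over the full inner width at x -14 mm, within 10 mm of the centre of mass, with over 50 mm of free room either side.
- top_tray_hole (a point): Centre of the mouth of the hole in the top tray's pivot block, on its top face (34 mm above its underside).
- top_tray_grip (a point): Middle of the upper edge of the top tray's divider, 34 mm above the tray's underside: pinch the divider here from above, fingers closing along the tray's x, pads reaching down to 25 mm below this point.
- pen_block: Fixed dark wooden pen block 130 (x) x 50 (y) x 40 mm high, origin at the centre of its underside. The rod stands in a 14 mm through hole at x = -42 mm, y = 0; three short pencils stuck fast in the +x half reach up to 98 mm.
- rod: Pivot rod, 0.10 kg: round steel shank 12 mm thick, 92 mm long, the lowest 5 mm tapering to 8 mm; on top a round wooden knob 26 mm wide, 34 mm tall. Origin at the nose (lower end), z towards the knob. It stands on the desk in the pen block. Home in the tidy its nose is 10 mm above the desk. It goes home with 5 to 10 N; while it is pushed, what bears on the bottom tray must stay below 60 N, the trays' weight (8 N) included.
- rod_nose (a point): Centre of the lower end of the rod.
- rod_knob (a point): Point on the rod's axis inside the knob, 22 mm above the knob's underside and 114 mm above the nose: the height at which to grip.
- eraser: White eraser 45 x 20 x 13 mm, lying on the desk. Origin at the centre of its underside. Not part of the job: leave it where it is.
- stapler: Black stapler 130 x 34 x 45 mm, on the desk. Origin at the centre of its underside. Not part of the job: leave it where it is.
- tape_roll: Roll of paper tape 68 mm across, 18 mm high, lying flat. Origin at the centre of its underside. Not part of the job: leave it where it is.
- beaker: White beaker 72 mm across, 85 mm high, with pencils up to 185 mm. Origin at the centre of its underside. Not part of the job: leave it where it is.
- bamboo_jar: Round bamboo jar 80 mm across, 80 mm high. Origin at the centre of its underside. Not part of the job: leave it where it is.
- pencil: Pencil 180 mm long lying on the desk. Origin at the centre of its underside. Not part of the job: leave it where it is.
Things that resemble listed ones, but are neither listed nor needed, are in the scene too. Several things look just like the rod: the one meant starts farthest to the robot's right.

How it is judged:
On the way, in this order (a step that is already met when the one before it is completed fails the run):
1. the loose tray lies flat on the middle tray, the right way round, and is let go (z of top_tray in the frame of base_tray between 0.064 and 0.072 m and angle between top_tray's own z axis and vertical below 0.05 rad and horizontal distance between top_tray_hole and base_tray_hole below 0.02 m and contact force between the fingers and top_tray below 0.2 N), for 0.2 s.
2. the rod has passed through the top and middle blocks into the bottom block (horizontal distance between rod_nose and base_tray_hole below 0.0035 m and height (world z) of rod_nose below 0.028 m), for 0.1 s.
At the end, for the whole second after the job is handed in: Rod upright (3 degrees), nose within 3.5 mm of the bottom hole's axis and 7 to 12.5 mm above the desk, so the knob sits on the top tray; the top hole within 4 mm of the bottom one; the top tray flat on the stack, squared within 11 degrees; all at rest (horizontal distance between rod_nose and base_tray_hole below 0.0035 m and horizontal distance between top_tray_hole and base_tray_hole below 0.004 m and angle between rod's own z axis and vertical below 0.05 rad and height (world z) of rod_nose between 0.007 and 0.0125 m and z of top_tray in the frame of base_tray between 0.065 and 0.071 m and angle between top_tray's own z axis and vertical below 0.035 rad and angle between the x axis of top_tray and the x axis of base_tray, either way round below 0.2 rad and linear speed of each of rod, top_tray below 0.01 m/s); the robot touches nothing.
It fails at once if the rod is forced: with it over the stack, more than 60 N in all bears on the bottom tray (the trays' weight included) (contact force between base_tray and anything else above 60 N and horizontal distance between rod_nose and base_tray_hole below 0.03 m).
It fails at once if one of the other things on the desk is moved more than 20 mm (distance of any of eraser, stapler, tape_roll, beaker, bamboo_jar, pencil from where it was at the start of the episode above 0.02 m).
It also fails if it takes over 72 s, if anything falls off the work surface, if the arm or the gripper's body presses on something with over 40 N, if the wrist force passes 120 N, or if a joint passes its speed limit or range.

## Working session

There is one attempt and no reset: what is moved stays moved. The work goes in short steps, Python scripts to look and compute and a shell command to move; the robot and the scene stay as the last step left them, time stands still between calls to the robot, and variables do not carry over. Pictures are saved under pics/ and viewed, at most 10 in all, crops included, and the job is handed in when it is done.

```bash
mkdir -p pics; python3 - <<'E'
from workcell import *
import cv2,numpy as np,pickle
o=get_obs();print(o)
d={}
for n in("scene","side","wrist"):
    f=grab_frame(n);d[n]=f
    cv2.imwrite(f"pics/{n}0.png",f["pixels"][:,:,::-1]);print(n,f.keys(),f["mtx"],f.get("extrinsics",f.get("T_tool_cam")))
pickle.dump((o,d),open("d0.pkl","wb"))
a=cv2.resize(d["scene"]["pixels"],(800,600),interpolation=cv2.INTER_CUBIC);cv2.imwrite("pics/sceneL.png",a[:,:,::-1])
a=cv2.resize(d["side"]["pixels"],(800,600),interpolation=cv2.INTER_CUBIC);cv2.imwrite("pics/sideL.png",a[:,:,::-1])
E
```

```text
{'time_s': 0.0, 'joint_positions': array([-1.41011639e+00,  2.45801034e-01,  1.55895503e+00, -3.55570391e-05,
        1.33869698e+00, -1.74070963e-01]), 'joint_velocities': array([ 0.00064053,  0.00165221,  0.00038593, -0.00065119, -0.0021946 ,
       -0.0007192 ]), 'joint_torque': array([ 6.04378492e-04, -4.15843463e+01, -3.14595795e+01,  6.85349316e-02,
        3.32150445e-02, -1.47573473e-04]), 'position': array([ 0.21346712, -0.61333483,  0.20438541]), 'tcp_rot': array([ 9.86024289e-01,  1.66599028e-01, -1.10695098e-05, -9.30290631e-04]), 'force': array([ 0.42601634, -0.87102956,  0.95904498]), 'torque': array([-0.00955418,  0.05772827,  0.02750543]), 'finger_force': 0.0, 'grip_width': 0.09399689829075412}
scene dict_keys(['pixels', 'mtx', 'extrinsics']) [[470.77163454   0.         284.96797364]
 [  0.         470.77163454 201.55786273]
 [  0.           0.           1.        ]] [[ 0.22865109  0.97348811  0.00629138 -0.17549223]
 [-0.75980346  0.17441349  0.62632151  0.35069695]
 [ 0.60861924 -0.14798931  0.77953947 -1.42720097]
 [ 0.          0.          0.          1.        ]]
side dict_keys(['pixels', 'mtx', 'extrinsics']) [[473.55899158   0.         281.38519366]
 [  0.         473.55899158 211.49435275]
 [  0.           0.           1.        ]] [[-0.99858481 -0.05177007 -0.0121751   0.54533009]
 [ 0.02546387 -0.6664103   0.74515025 -0.05598534]
 [-0.04669009  0.7437857   0.66678547 -1.34626059]
 [ 0.          0.          0.          1.        ]]
wrist dict_keys(['pixels', 'mtx', 'T_tool_cam']) [[344.32879821   0.         281.87209696]
 [  0.         344.32879821 207.24522852]
 [  0.           0.           1.        ]] [[-6.58086389e-04  9.64648091e-01  2.63540562e-01  7.72890213e-02]
 [ 9.99998651e-01  2.38253442e-04  1.62500516e-03 -6.45102688e-04]
 [ 1.50476868e-03  2.63541276e-01 -9.64646947e-01 -1.79708265e-01]
 [ 0.00000000e+00  0.00000000e+00  0.00000000e+00  1.00000000e+00]]
```

View pics/sceneL.png

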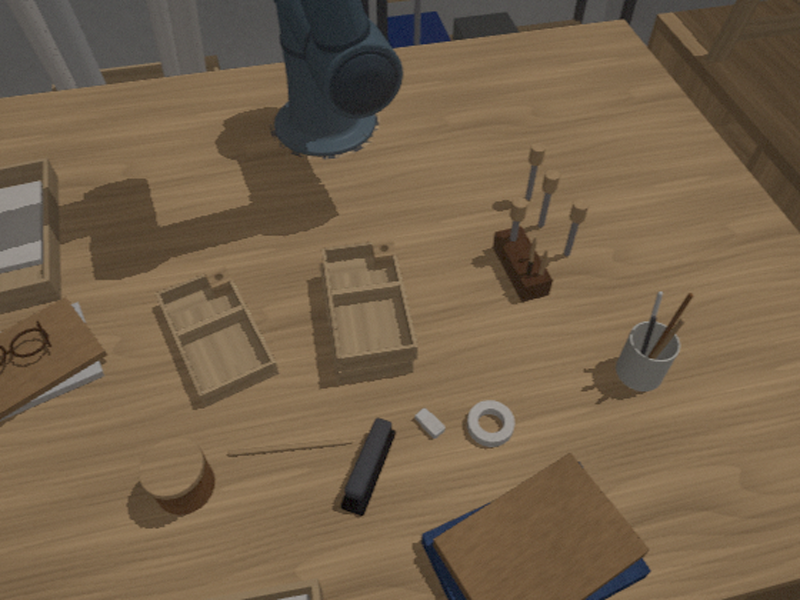

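View pics/sideL.png

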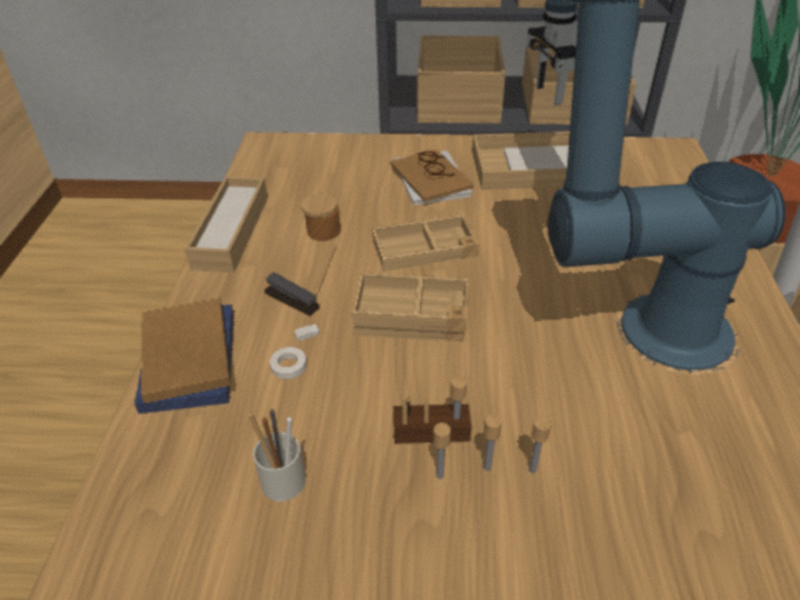

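The left tray (scene hole ~(219,276)) is the loose one. The stack is in the middle (hole ~(384,247)), and both corner blocks face the robot at +y. The rightmost rod for the robot is the one in the pen block (knob ~(518,207) in scene, (458,384) in side).

```bash
cat > h.py <<'E'
import numpy as np,cv2,pickle
from workcell import *
from scipy.spatial.transform import Rotation as Ro
def pose(o):
    T=np.eye(4);T[:3,:3]=Ro.from_quat(o["tcp_rot"]).as_matrix();T[:3,3]=o["position"];return T
def P(f,o=None):  # 3x4 world->pixel
    E=f["extrinsics"] if "extrinsics" in f else np.linalg.inv(pose(o)@f["T_tool_cam"])
    return f["mtx"]@np.diag([1,-1,-1])@E[:3]
def proj(M,X):
    q=M@np.append(X,1);return q[:2]/q[2]
def atz(M,uv,z):
    A=np.stack([uv[0]*M[2]-M[0],uv[1]*M[2]-M[1]])
    xy=np.linalg.solve(A[:,:2],-A[:,2]*z-A[:,3]);return np.append(xy,z)
def tri(Ms,uvs):
    A=np.concatenate([np.stack([u*M[2]-M[0],v*M[2]-M[1]]) for M,(u,v) in zip(Ms,uvs)])
    X=np.linalg.lstsq(A[:,:3],-A[:,3],rcond=None)[0]
    return X,[np.round(np.array(uv)-proj(M,X),2) for M,uv in zip(Ms,uvs)]
def rows(o,X,yaw=None):
    """total shift in tool axes (units of .12 m) to bring TCP to X; turn about tool z (units of 120deg) so tool-y has world heading yaw mod pi"""
    R=pose(o)[:3,:3];s=R.T@(np.array(X)-o["position"])/.12
    t=None
    if yaw is not None:
        cur=np.arctan2(R[1,1],R[0,1]);d=(yaw-cur+np.pi/2)%np.pi-np.pi/2;t=-d/np.radians(120)
    return s,t
def shot(name,n):
    o=get_obs();f=grab_frame(name);pickle.dump((o,f),open(n+".pkl","wb"));return o,f
def load(n):
    o,f=pickle.load(open(n+".pkl","rb"));return o,f,P(f,o)
E
python3 - <<'E'
from h import *
o,d=pickle.load(open("d0.pkl","rb"))
S,D=P(d["scene"]),P(d["side"]);k=1.4286
for n,a,b,z in(("stackhole",(384,247),(462,284),.068),("loosehole",(219,276),(468,240),.034),("knobtop",(518,206),(458,384),.126)):
    a=np.array(a)/k;b=np.array(b)/k
    print(n,tri([S,D],[a,b]),atz(S,a,z),atz(D,b,z))
for n,a,z in(("loose corners",[(158,293),(232,274),(277,366),(203,400)],.034),("stack",[(324,250),(398,243),(415,350),(332,364)],.068),("divider loose",[(180,336),(243,314)],.034),("block top",[(496,232),(515,230),(551,278),(526,298)],.04),("others:decoys/beaker/eraser",[(531,200),(544,226),(570,255),(648,375),(430,424),(375,465)],0)):
    print(n,[np.round(atz(S,np.array(p)/k,z)[:2],3) for p in a])
E
```

```text
stackhole (array([0.44572193, 0.02381975, 0.10717067]), [array([5.58, 7.79]), array([ 5.8 , -5.53])]) [0.43706345 0.03786909 0.068     ] [ 0.42727941 -0.0461797   0.068     ]
loosehole (array([ 0.41001898, -0.23686444,  0.03579445]), [array([0.14, 0.2 ]), array([ 0.12, -0.13])]) [ 0.40911379 -0.23686339  0.034     ] [ 0.40948487 -0.2400213   0.034     ]
knobtop (array([0.44079595, 0.26303648, 0.11740256]), [array([0.14, 0.16]), array([ 0.16, -0.14])]) [0.44951559 0.25913309 0.126     ] [0.44085861 0.27015972 0.126     ]
loose corners [array([ 0.423, -0.335]), array([ 0.41 , -0.216]), array([ 0.606, -0.163]), array([ 0.64 , -0.273])]
stack [array([ 0.422, -0.06 ]), array([0.433, 0.062]), array([0.647, 0.04 ]), array([ 0.643, -0.083])]
divider loose [array([ 0.518, -0.303]), array([ 0.497, -0.204])]
block top [array([0.421, 0.241]), array([0.424, 0.275]), array([0.541, 0.297]), array([0.572, 0.243])]
others:decoys/beaker/eraser [array([0.321, 0.348]), array([0.391, 0.348]), array([0.469, 0.368]), array([0.729, 0.392]), array([0.734, 0.042]), array([ 0.778, -0.049])]
```

```bash
python3 -m pendant '[[0,0,0,0,0,-0.08],[0,0,0,0,0,-0.08],[0,0,0,0,0,-0.08],[0,0,0,0,0,-0.08],[0,0,0,0,0,-0.08],[0,0,0,0,0,-0.08],[0,0,0,0,0,-0.08],[0,0,0,0,0,-0.08],[0,0,0,0,0,-0.08],[0.256,0.343,-0.09,0,0,0],[0.256,0.343,-0.09,0,0,0],[0.256,0.343,-0.09,0,0,0],[0.256,0.343,-0.09,0,0,0],[0.256,0.343,-0.09,0,0,0],[0.256,0.343,-0.09,0,0,0],[0.256,0.343,-0.09,0,0,0],[0.256,0.343,-0.09,0,0,0],[0.256,0.343,-0.09,0,0,0],[0,0,0,0,0,0]]' -1 && python3 -m pendant '[[0,0,0,0,0,0],[0,0,0,0,0,0]]'
python3 - <<'E'
from h import *
o,f=shot("wrist","w1");M=P(f,o)
print(o["joint_positions"])
cv2.imwrite("pics/w1.png",cv2.resize(f["pixels"],(800,600),interpolation=cv2.INTER_CUBIC)[:,:,::-1])
E
```

```text
time_s: 2.52
position: [0.4977, -0.2459, 0.3035]
tcp_rot: [0.603, 0.798, 0.0, 0.001]
force: [-0.6, -0.4, 0.8]
grip_width: 0.0937
finger_force: 0.0
time_s: 2.78
position: [0.4953, -0.249, 0.302]
tcp_rot: [0.605, 0.796, -0.0, -0.001]
force: [-0.8, 0.3, -0.4]
grip_width: 0.0939
finger_force: 0.0
[-6.70173316e-01 -4.45159673e-02  1.69422177e+00 -1.94108868e-04
  1.49298037e+00 -9.40386509e-01]
```

View pics/w1.png

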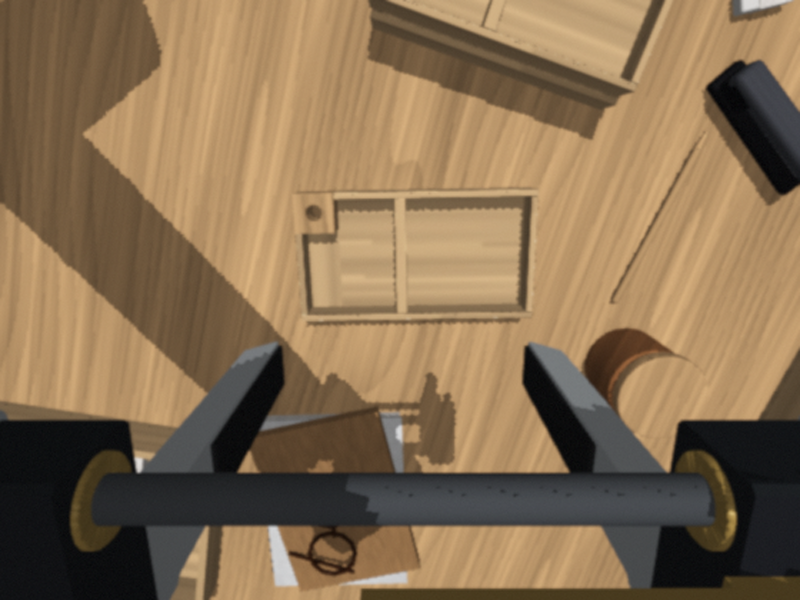

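The loose tray is clear in this view: hole (314,212), divider from (400,197) to (402,314), corners (296,193), (538,190), (530,320) and (307,322).

```bash
python3 - <<'E'
from h import *
o,f,M=load("w1");k=1.4286
L={n:atz(M,np.array(p)/k,.034) for n,p in dict(hole=(314,212),d1=(400,197),d2=(402,314),c1=(296,193),c2=(538,190),c3=(530,320),c4=(307,322)).items()}
for n in L:print(n,L[n].round(4))
for a,b in(("c1","c2"),("c4","c3"),("c1","c4"),("c2","c3"),("d2","d1")):
    v=L[b]-L[a];print(a,b,np.linalg.norm(v),np.degrees(np.arctan2(v[1],v[0])))
S=P(pickle.load(open("d0.pkl","rb"))[1]["scene"]);D=P(pickle.load(open("d0.pkl","rb"))[1]["side"])
print("tri hole",tri([M,S,D],[np.array((314,212))/k,np.array((219,276))/k,np.array((468,240))/k]))
c=sum(L[x] for x in("c1","c2","c3","c4"))/4;print("centre",c)
E
```

```text
hole [ 0.4094 -0.237   0.034 ]
d1 [ 0.4806 -0.2035  0.034 ]
d2 [ 0.5115 -0.3086  0.034 ]
c1 [ 0.3902 -0.2249  0.034 ]
c2 [ 0.5975 -0.1649  0.034 ]
c3 [ 0.631  -0.2818  0.034 ]
c4 [ 0.426  -0.3406  0.034 ]
c1 c2 0.2157943296340631 16.143430004138395
c4 c3 0.2132286408974438 15.998475395529418
c1 c4 0.1210796667661963 -72.82120483044528
c2 c3 0.12159994156919439 -74.03492059749594
d2 d1 0.10950417162289275 106.36045467947768
tri hole (array([ 0.40993273, -0.23684076,  0.03577662]), [array([-0.16, -0.12]), array([0.13, 0.22]), array([ 0.09, -0.14])])
centre [ 0.51118618 -0.25303017  0.034     ]
```

```bash
python3 -m pendant '[[-0.055,-0.01,0.3,0,0,-0.006],[0,0,0.4,0,0,0],[0,0,0.4,0,0,0],[0,0,0.2,0,0,0],[0,0,0,0,0,0],[0,0,0,0,0,0],[0,0,0,0,0,0]]' 0
python3 - <<'E'
from h import *
o,f=shot("wrist","w2")
cv2.imwrite("pics/w2.png",cv2.resize(f["pixels"],(800,600),interpolation=cv2.INTER_CUBIC)[:,:,::-1])
print(o["position"],o["tcp_rot"])
E
```

```text
time_s: 3.7
position: [0.4976, -0.2557, 0.1485]
tcp_rot: [0.6, 0.8, -0.0, 0.002]
force: [0.5, 0.7, 0.1]
grip_width: 0.0468
finger_force: 0.0
[ 0.4975689  -0.25570415  0.14852722] [ 5.99852973e-01  8.00108652e-01 -5.22045034e-05  1.59769961e-03]
```

View pics/w2.png

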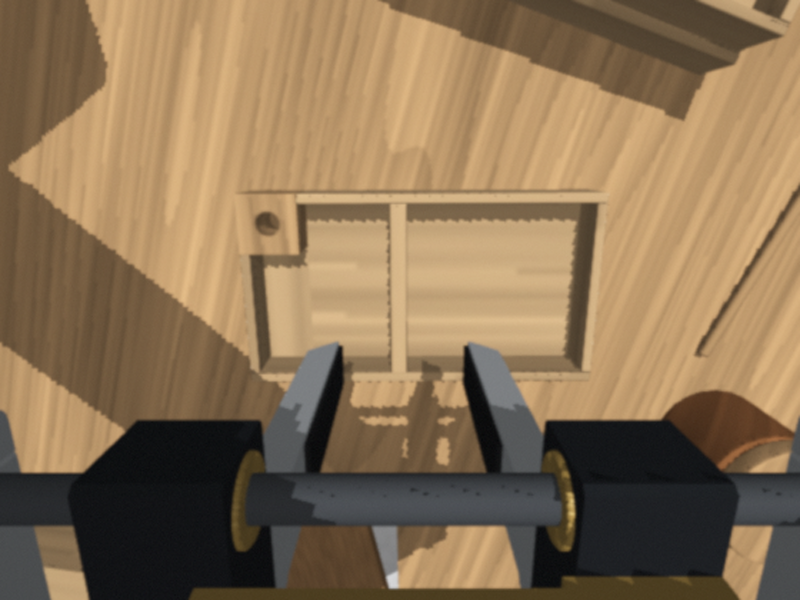

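Tray from the lower viewpoint: hole (267,223), divider (398,204) to (400,372), top corners (236,192) and (607,192).

```bash
python3 - <<'E'
from h import *
k=1.4286
o1,f,M1=load("w1");o,f,M=load("w2");a=lambda *p:np.array(p)/k
for p,q in(((314,212),(267,223)),((400,197),(398,204)),((538,190),(607,192))):print("tri",tri([M1,M],[a(*p),a(*q)]))
L=[atz(M,a(*p),.034) for p in((267,223),(398,204),(400,372),(236,192),(607,192),(590,380),(262,380))]
for x in L:print(x.round(4))
for i,j in((3,4),(6,5),(2,1),(3,6)):
    v=L[j]-L[i];print(np.linalg.norm(v),np.degrees(np.arctan2(v[1],v[0])))
g=(L[1]+L[2])/2;print("grip",g)
print("pads heading",np.degrees(np.arctan2(*pose(o)[1::-1,1])))
print(rows(o,[g[0],g[1],.010],np.radians(16.2)))
E
```

```text
tri (array([ 0.41053833, -0.23608477,  0.04112778]), [array([-0.02, -0.07]), array([0.03, 0.11])])
tri (array([ 0.47952025, -0.19808767,  0.11820193]), [array([0.14, 0.  ]), array([-0.24, -0.01])])
tri (array([ 0.59878088, -0.16428376,  0.02878919]), [array([-0.  ,  0.41]), array([ 0.02, -0.62])])
[ 0.409  -0.2375  0.034 ]
[ 0.4807 -0.205   0.034 ]
[ 0.5117 -0.3077  0.034 ]
[ 0.3878 -0.2249  0.034 ]
[ 0.5965 -0.1641  0.034 ]
[ 0.632  -0.2786  0.034 ]
[ 0.4272 -0.3381  0.034 ]
0.2173776771382701 16.236791447573953
0.2133546245845481 16.191425031145574
0.10726394297432795 106.79053104330548
0.11991421199458917 -70.81690741787921
grip [ 0.49622847 -0.25636763  0.034     ]
pads heading 16.2812911007703
(array([ 8.47970983e-04, -1.43886168e-02,  1.15437076e+00]), np.float64(0.0006774258397525066))
```

```bash
python3 -m pendant '[[0,-0.014,0.4,0,0,0],[0,0,0.4,0,0,0],[0,0,0.25,0,0,0],[0,0,0.09,0,0,0],[0,0,0,0,0,0],[0,0,0,0,0,0]]' && python3 -m pendant '[[0,0,0,0,0,0],[0,0,0,0,0,0],[0,0,0,0,0,0],[0,0,0,0,0,0],[0,0,0,0,0,0]]' 1 40
```

```text
time_s: 4.5
position: [0.4964, -0.2562, 0.0117]
tcp_rot: [0.6, 0.8, -0.0, 0.002]
force: [0.4, 0.5, -0.5]
grip_width: 0.0467
finger_force: 0.0
time_s: 5.12
position: [0.4951, -0.2553, 0.0099]
tcp_rot: [0.6, 0.8, -0.0, -0.0]
force: [0.1, 0.2, 1.6]
grip_width: 0.0096
finger_force: 40.0
```

```bash
python3 -m pendant '[[0,0,-0.05,0,0,0],[0,0,-0.2,0,0,0],[0,0,-0.4,0,0,0],[0,0,-0.4,0,0,0],[0,0,-0.4,0,0,0],[0,0,-0.3,0,0,0],[0,0,-0.1,0,0,0],[0,0,0,0,0,0],[0,0,0,0,0,0],[0,0,0,0,0,0]]'
python3 - <<'E'
from h import *
o,f=shot("wrist","w3")
cv2.imwrite("pics/w3.png",cv2.resize(f["pixels"],(800,600),interpolation=cv2.INTER_CUBIC)[:,:,::-1])
print(o["position"],o["tcp_rot"],o["grip_width"],o["force"])
E
```

```text
time_s: 6.38
position: [0.4944, -0.2547, 0.2298]
tcp_rot: [0.6, 0.8, 0.0, -0.002]
force: [1.1, 1.4, -2.1]
grip_width: 0.0094
finger_force: 40.0
[ 0.49439308 -0.25468218  0.22984819] [ 5.99712453e-01  8.00213733e-01  4.40458570e-05 -1.71852765e-03] 0.009402096691844311 [ 1.08950883  1.42004946 -2.12794726]
```

View pics/w3.png

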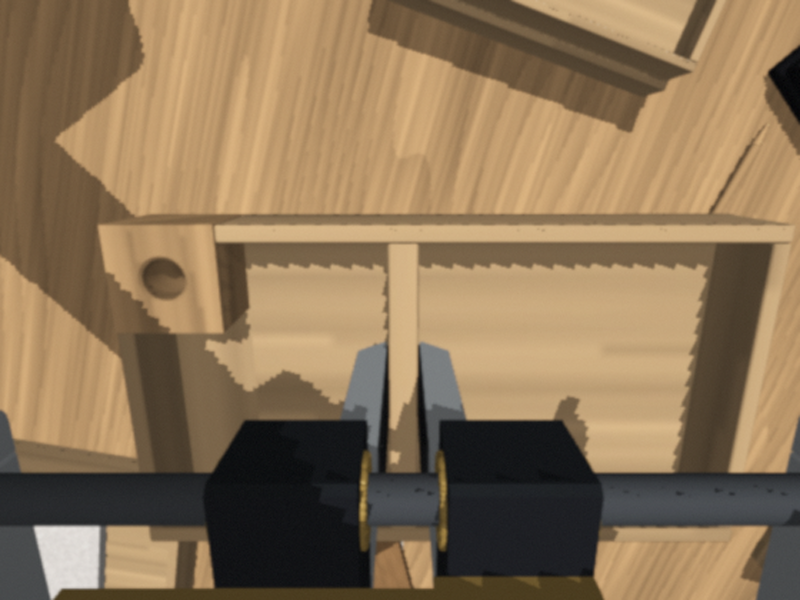

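The tray is pinched square by the divider; its hole is at (163,278). Next I carry it beside the stack for a look at the stack.

```bash
python3 -m pendant '[[0.22,0.08,-0.04,0,0,0],[0.32,0.1,-0.05,0,0,0],[0.32,0.1,-0.05,0,0,0],[0.22,0.08,-0.03,0,0,0],[0,0,0,0,0,0.05],[0,0,0,0,0,0.07],[0,0,0,0,0,0.065],[0,0,0,0,0,0],[0,0,0,0,0,0],[0,0,0,0,0,0],[0,0,0,0,0,0]]'
python3 - <<'E'
from h import *
o,f=shot("wrist","w4")
cv2.imwrite("pics/w4.png",cv2.resize(f["pixels"],(800,600),interpolation=cv2.INTER_CUBIC)[:,:,::-1])
for n in("scene","side"):
    shot(n,n+"1")
print(o["position"],o["tcp_rot"],o["grip_width"],o["force"])
E
```

```text
time_s: 7.8
position: [0.5002, -0.1188, 0.2522]
tcp_rot: [0.742, 0.67, -0.0, -0.0]
force: [0.6, 0.6, -1.6]
grip_width: 0.0096
finger_force: 40.0
[ 0.50022254 -0.11875303  0.25223437] [ 7.42375389e-01  6.69984165e-01 -4.97751428e-06 -1.89378752e-05] 0.009565333149487829 [ 0.60628728  0.59225561 -1.60001738]
```

View pics/w4.png

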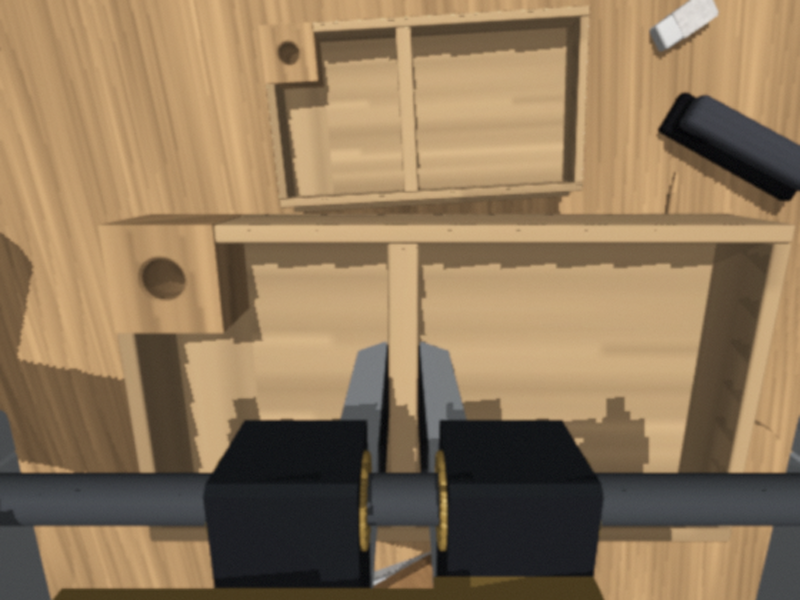

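The middle hole is at (288,52), the middle tray's divider runs (403,27) to (410,190), and the held hole is at (163,278). I'll compute the placement and make one montage of the base/middle edges to get their offset.

```bash
python3 - <<'E'
from h import *
k=1.4286;a=lambda *p:np.array(p)/k
o,f,M=load("w4");o3,_,M3=load("w3")
S=P(pickle.load(open("d0.pkl","rb"))[1]["scene"])
print("tri mid hole",tri([M,S],[a(288,52),a(384,247)]))
m=atz(M,a(288,52),.068);print("mid hole",m,atz(S,a(384,247),.068))
C=[atz(M,a(*p),.068) for p in((588,10),(582,184),(283,201),(403,27),(410,190),(318,27))];print(np.round(C,4))
dd=lambda i,j:np.degrees(np.arctan2(*(C[j]-C[i])[1::-1]))
print("x-dir",dd(2,1),dd(5,0),"y-dir-90",dd(4,3)-90,dd(1,0)-90)
for oo,MM in((o3,M3),(o,M)):
    h=atz(MM,a(163,278),oo["position"][2]+.024);print("held hole in tool",np.linalg.inv(pose(oo))@np.append(h,1))
print("heading",np.degrees(np.arctan2(*pose(o)[1::-1,1])))
img=f["pixels"]
A=cv2.resize(img[0:160,170:430],(780,480),interpolation=cv2.INTER_CUBIC)
s=pickle.load(open("d0.pkl","rb"))[1]["side"]["pixels"]
B=cv2.resize(s[185:245,240:335],(780,493),interpolation=cv2.INTER_CUBIC)
cv2.imwrite("pics/A.png",A[:,:,::-1]);cv2.imwrite("pics/B.png",B[:,:,::-1])
E
```

```text
tri mid hole (array([0.43899503, 0.03746953, 0.0701505 ]), [array([0.01, 0.06]), array([ 0.01, -0.01])])
mid hole [0.43858487 0.03788545 0.068     ] [0.43706345 0.03786909 0.068     ]
[[ 0.6403  0.0425  0.068 ]
 [ 0.6355 -0.07    0.068 ]
 [ 0.4187 -0.0597  0.068 ]
 [ 0.5174  0.045   0.068 ]
 [ 0.5115 -0.0614  0.068 ]
 [ 0.461   0.0509  0.068 ]]
x-dir -2.7116328891939316 -2.6704258443424163 y-dir-90 -3.1709497027154043 -2.456637544184261
held hole in tool [ 0.04110163 -0.07739686 -0.02373085  1.        ]
held hole in tool [ 0.04131062 -0.07767569 -0.02399655  1.        ]
heading -5.868314661046846
```

View pics/B.png

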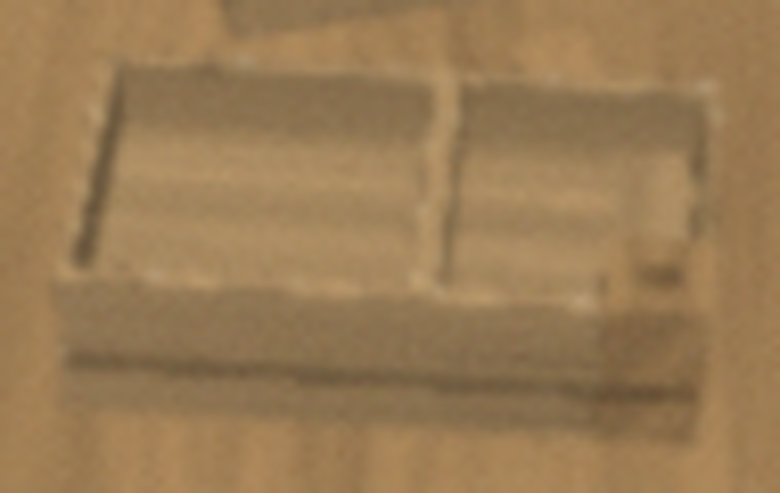

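View pics/A.png

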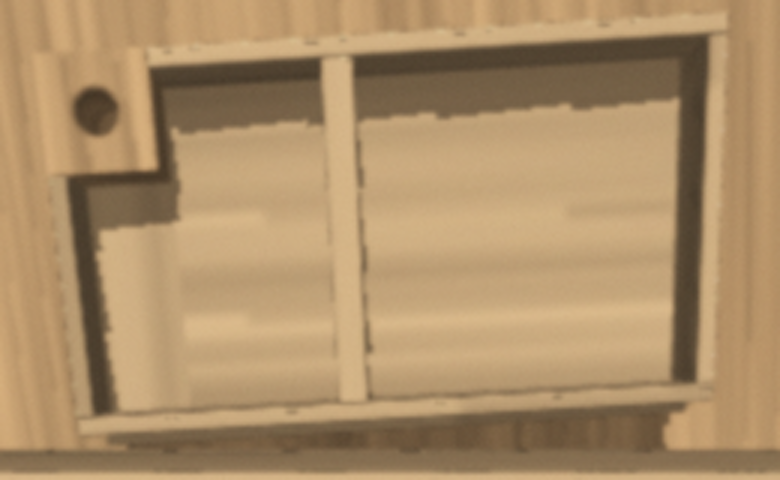

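```bash
python3 - <<'E'
from h import *
D=P(pickle.load(open("d0.pkl","rb"))[1]["side"])
q=lambda u,v:(240+u/8.21-.44,185+v/8.21-.44)
t=np.radians(-2.7);R=np.array([[np.cos(t),-np.sin(t)],[np.sin(t),np.cos(t)]])
m=atz(D,q(660,275),.068)
print("mid hole side",m)
for n,p,z,loc in(("mid +x+y top",(58,278),.068,(.110,.06)),("mid +x seam",(65,352),.034,(.110,.06)),("mid -x top",(708,312),.068,(-.110,.06)),("base +x bottom",(62,403),0,(.110,.06)),("base -x bottom",(690,440),0,(-.110,.06)),("base -x seam",(696,398),.034,(-.110,.06))):
    X=atz(D,q(*p),z)[:2];print(n,"tray origin",X-R@loc,"hole",X-R@loc+R@(-.092,.042))
E
```

```text
mid hole side [0.43782985 0.03567496 0.068     ]
mid +x+y top tray origin [ 0.52560545 -0.00986202] hole [0.43568605 0.03642515]
mid +x seam tray origin [ 0.52528838 -0.00970006] hole [0.43536898 0.03658711]
mid -x top tray origin [ 0.52925497 -0.01202633] hole [0.43933557 0.03426084]
base +x bottom tray origin [ 0.52941249 -0.0194649 ] hole [0.43949309 0.02682226]
base -x bottom tray origin [ 0.53184441 -0.02030905] hole [0.44192501 0.02597812]
base -x seam tray origin [ 0.53165215 -0.00616977] hole [0.44173275 0.0401174 ]
```

```bash
python3 -m pendant '[[0,0,0,0,0,-0.026],[0.2,0.017,0,0,0,0],[0.27,0.017,0,0,0,0],[0.27,0.017,0,0,0,0],[0.19,0.016,0,0,0,0],[0,0,0,0,0,0],[0,0,0.2,0,0,0],[0,0,0.35,0,0,0],[0,0,0.35,0,0,0],[0,0,0.2,0,0,0],[0,0,0,0,0,0],[0,0,0,0,0,0],[0,0,0,0,0,0]]'
python3 - <<'E'
from h import *
o=get_obs();print(o["position"],np.degrees(np.arctan2(*pose(o)[1::-1,1])),rows(o,[.5135,-.0074,.079]),o["force"])
E
```

```text
time_s: 9.57
position: [0.5149, -0.0081, 0.122]
tcp_rot: [0.724, 0.69, 0.001, 0.001]
force: [0.4, -0.4, -1.6]
grip_width: 0.0099
finger_force: 40.0
[ 0.51487212 -0.00811103  0.12202077] -2.78596402335076 (array([ 0.00558962, -0.01282702,  0.35846471]), None) [ 0.37897961 -0.43400681 -1.56418137]
```

```bash
python3 -m pendant '[[0.004,-0.008,0.15,0,0,0],[0,0,0.12,0,0,0],[0,0,0.05,0,0,0],[0,0,0.02,0,0,0],[0,0,0,0,0,0],[0,0,0,0,0,0]]'; python3 -m pendant '[[0,0,0.01,0,0,0],[0,0,0.01,0,0,0],[0,0,0,0,0,0]]';python3 -m pendant '[[0,0,0.008,0,0,0],[0,0,0,0,0,0]]'
```

```text
time_s: 10.32
position: [0.5131, -0.0072, 0.0799]
tcp_rot: [0.724, 0.69, 0.0, 0.0]
force: [0.2, -0.2, -1.3]
grip_width: 0.0097
finger_force: 40.0
time_s: 10.7
position: [0.513, -0.0072, 0.0779]
tcp_rot: [0.724, 0.69, 0.0, 0.0]
force: [-2.5, 0.7, 5.2]
grip_width: 0.0099
finger_force: 40.0
time_s: 10.95
position: [0.513, -0.0072, 0.0779]
tcp_rot: [0.724, 0.69, -0.0, -0.0]
force: [-6.4, 0.6, 12.9]
grip_width: 0.01
finger_force: 40.0
```

```bash
python3 -m pendant '[[0,0,-0.012,0,0,0],[0,0,0,0,0,0]]'; python3 -m pendant '[[0,0,0,0,0,0],[0,0,0,0,0,0],[0,0,0,0,0,0],[0,0,0,0,0,0],[0,0,-0.2,0,0,0],[0,0,-0.4,0,0,0],[0,0,-0.4,0,0,0],[0,0,-0.4,0,0,0],[0,0,0,0,0,0],[0,0,0,0,0,0],[0,0,0,0,0,0]]' 0
python3 - <<'E'
from h import *
o,f=shot("wrist","w5")
cv2.imwrite("pics/w5.png",cv2.resize(f["pixels"],(800,600),interpolation=cv2.INTER_CUBIC)[:,:,::-1])
print(o["position"],o["tcp_rot"],o["grip_width"],o["force"],o["joint_positions"])
E
```

```text
time_s: 11.2
position: [0.5131, -0.0072, 0.0779]
tcp_rot: [0.724, 0.69, 0.0, 0.0]
force: [-1.1, 1.7, 4.1]
grip_width: 0.0093
finger_force: 40.0
time_s: 12.58
position: [0.5117, -0.0069, 0.2436]
tcp_rot: [0.724, 0.69, -0.001, -0.001]
force: [0.6, -0.1, -0.6]
grip_width: 0.0471
finger_force: 0.0
[ 0.51174726 -0.00689959  0.24356245] [ 0.72404615  0.68974938 -0.00092997 -0.00144995] 0.04707484069618333 [ 0.64926394 -0.1372474  -0.59879905] [-2.35314641e-01 -1.13459439e-01  1.86433351e+00  1.41593325e-05
  1.39416366e+00 -1.86809368e-01]
```

View pics/w5.png

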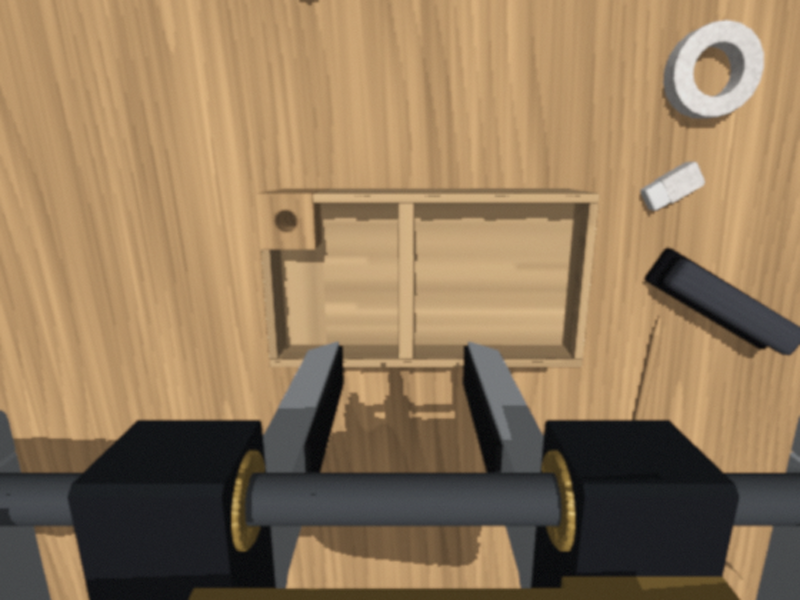

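The top tray sits square on the stack, its hole at (286,220). Now for the rod.

```bash
python3 -m pendant '[[0.35,-0.14,0,0,0,0],[0.45,-0.18,0,0,0,0],[0.45,-0.18,0,0,0,0],[0.35,-0.14,0,0,0,0],[0.1,-0.04,0,0,0,0],[0,0,0,0,0,0],[0,0,0,0,0,0],[0,0,0,0,0,0]]' 0.2
python3 - <<'E'
from h import *
shot("wrist","w6")
o,f,M=load("w5");k=1.4286
h=atz(M,np.array((286,220))/k,.102);print("top hole",h)
c=[atz(M,np.array(p)/k,.102) for p in((597,196),(582,366),(271,362),(315,196))]
for a,b in((2,1),(3,0)):print(np.degrees(np.arctan2(*(c[b]-c[a])[1::-1])))
E
python3 -m pendant '[[0.25,0,0,0,0,0],[0.25,0,0,0,0,0],[0,0,0,0,0,0],[0,0,0,0,0,0],[0,0,0,0,0,0]]'
python3 - <<'E'
from h import *
o,f=shot("wrist","w7");k=1.4286
_,f6,M6=load("w6");M=P(f,o)
out=[]
for MM,ff,n in((M6,f6,"w6"),(M,f,"w7")):
    u,v=proj(MM,[.443,.262,.11]);print(n,u,v);u=int(np.clip(u,70,490));v=int(np.clip(v,70,350))
    out.append(cv2.resize(ff["pixels"][v-70:v+70,u-65:u+65],(390,420),interpolation=cv2.INTER_CUBIC));print(u-65,v-70)
cv2.imwrite("pics/rod.png",np.hstack(out)[:,:,::-1]);print(o["position"])
E
```

```text
time_s: 13.62
position: [0.4416, 0.1995, 0.2455]
tcp_rot: [0.725, 0.689, -0.0, 0.0]
force: [1.0, -0.1, 0.8]
grip_width: 0.0376
finger_force: 0.0
top hole [0.4376896  0.03822331 0.102     ]
-3.5179333624543228
-2.802763454341332
time_s: 14.3
position: [0.4442, 0.2596, 0.2455]
tcp_rot: [0.724, 0.689, -0.0, 0.0]
force: [-0.2, -0.1, -0.6]
grip_width: 0.0382
finger_force: 0.0
w6 279.6695710402794 131.000544701898
214 61
w7 280.3440634343558 196.45720790315693
215 126
[0.44416212 0.25963615 0.24551064]
```

View pics/rod.png

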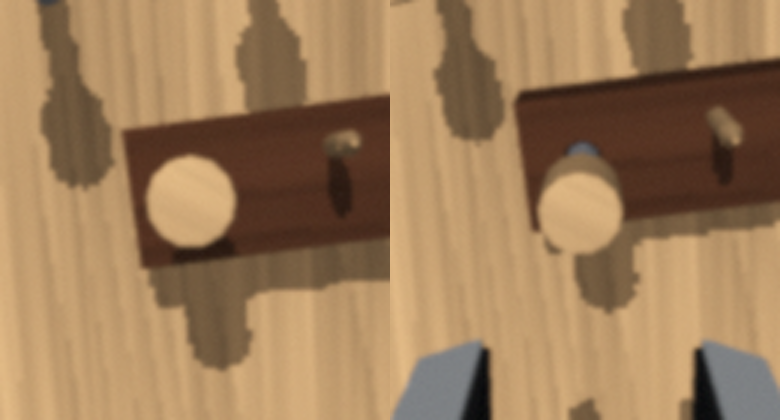

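Knob top circle centre: crop (191,201) in the first view and (191,213) in the second.

```bash
python3 - <<'E'
from h import *
_,f6,M6=load("w6");o,f,M=load("w7")
a=(214+191/3-.33,61+201/3-.33);b=(215+191/3-.33,126+213/3-.33)
print(tri([M6,M],[a,b]),atz(M6,a,.126),atz(M,b,.126))
X=(atz(M6,a,.126)+atz(M,b,.126))/2
print(rows(o,[X[0],X[1],.096]))
E
```

```text
(array([0.44138552, 0.2655918 , 0.1255135 ]), [array([-0.09,  0.  ]), array([ 0.08, -0.  ])]) [0.44131899 0.26561284 0.126     ] [0.44147066 0.26570527 0.126     ]
(array([ 0.04924661, -0.02553839,  1.2459114 ]), None)
```

```bash
python3 -m pendant '[[0.05,-0.025,0.2,0,0,0],[0,0,0.35,0,0,0],[0,0,0.35,0,0,0],[0,0,0.2,0,0,0],[0,0,0.1,0,0,0],[0,0,0.05,0,0,0],[0,0,0,0,0,0],[0,0,0,0,0,0]]' 0.2
python3 -m pendant '[[0,0,0,0,0,0],[0,0,0,0,0,0],[0,0,0,0,0,0],[0,0,0,0,0,0]]' 1 40
```

```text
time_s: 15.35
position: [0.4421, 0.2669, 0.0967]
tcp_rot: [0.724, 0.69, 0.001, 0.0]
force: [0.0, 0.3, 0.2]
grip_width: 0.0375
finger_force: 0.0
time_s: 15.85
position: [0.4416, 0.2668, 0.0961]
tcp_rot: [0.724, 0.69, 0.0, 0.0]
force: [-0.7, -0.1, 3.5]
grip_width: 0.0254
finger_force: 40.0
```

```bash
python3 -m pendant '[[0,0,-0.06,0,0,0],[0,0,-0.25,0,0,0],[0,0,-0.4,0,0,0],[0,0,-0.3,0,0,0],[0,0,-0.15,0,0,0],[-0.25,0.008,0,0,0,0],[-0.4,0.012,0,0,0,0],[-0.4,0.012,0,0,0,0],[-0.4,0.012,0,0,0,0],[-0.3,0.01,0,0,0,0],[-0.14,0.004,0,0,0,0],[0,0,0,0,0,0],[0,0,0,0,0,0],[0,0,0,0,0,0]]'
python3 - <<'E'
from h import *
o,f=shot("wrist","w8");M=P(f,o)
for n in("scene","side"):shot(n,n+"8")
p=np.mean([get_obs()["position"] for _ in range(3)],0)
print(o["position"],p,rows(o,[.4377,.0390,.220]),o["force"])
E
```

```text
time_s: 17.6
position: [0.4371, 0.0406, 0.2345]
tcp_rot: [0.724, 0.69, -0.0, -0.0]
force: [0.5, -0.1, -0.8]
grip_width: 0.0258
finger_force: 40.0
[0.43712152 0.0405529  0.23445535] [0.43723304 0.04034386 0.23468131] (array([-0.0127212 ,  0.00549598,  0.12045575]), None) [ 0.46481685 -0.08895667 -0.84406457]
```

```bash
python3 -m pendant '[[-0.012,0.005,0.15,0,0,0],[0,0,0.1,0,0,0],[0,0,0.03,0,0,0],[0,0,0,0,0,0],[0,0,0.02,0,0,0],[0,0,0.02,0,0,0],[0,0,0,0,0,0],[0,0,0,0,0,0]]'
```

```text
time_s: 18.75
position: [0.4379, 0.0383, 0.1964]
tcp_rot: [0.724, 0.69, 0.0, 0.0]
force: [-0.6, -0.2, -1.3]
grip_width: 0.0253
finger_force: 40.0
```

No contact yet at about the rim height, so continue in small steps.

```bash
python3 -m pendant '[[0,0,0.02,0,0,0],[0,0,0.02,0,0,0],[0,0,0,0,0,0]]'; python3 -m pendant '[[0,0,0.02,0,0,0],[0,0,0.02,0,0,0],[0,0,0,0,0,0]]'
```

```text
time_s: 19.12
position: [0.4376, 0.0383, 0.1912]
tcp_rot: [0.724, 0.69, -0.0, -0.0]
force: [-0.1, 0.2, -0.5]
grip_width: 0.0253
finger_force: 40.0
time_s: 19.5
position: [0.4376, 0.0383, 0.1864]
tcp_rot: [0.724, 0.69, -0.0, -0.0]
force: [0.1, -0.1, -0.9]
grip_width: 0.0256
finger_force: 40.0
```

```bash
python3 -m pendant '[[0,0,0.05,0,0,0],[0,0,0.05,0,0,0],[0,0,0.04,0,0,0],[0,0,0.02,0,0,0],[0,0,0,0,0,0]]'; python3 -m pendant '[[0,0,0.02,0,0,0],[0,0,0,0,0,0]]'; python3 -m pendant '[[0,0,0.02,0,0,0],[0,0,0,0,0,0]]'
```

```text
time_s: 20.12
position: [0.4377, 0.0383, 0.1673]
tcp_rot: [0.724, 0.69, -0.0, -0.0]
force: [0.0, 0.2, -0.1]
grip_width: 0.0255
finger_force: 40.0
time_s: 20.38
position: [0.4378, 0.0383, 0.1651]
tcp_rot: [0.724, 0.69, -0.0, -0.0]
force: [0.6, 0.3, 0.2]
grip_width: 0.0253
finger_force: 40.0
time_s: 20.62
position: [0.4377, 0.0383, 0.1626]
tcp_rot: [0.724, 0.69, -0.0, -0.0]
force: [-0.2, 0.9, -1.5]
grip_width: 0.0253
finger_force: 40.0
```

```bash
python3 -m pendant '[[0,0,0.02,0,0,0],[0,0,0.02,0,0,0],[0,0,0,0,0,0]]'; python3 -m pendant '[[0,0,0.02,0,0,0],[0,0,0.02,0,0,0],[0,0,0,0,0,0]]'; python3 -m pendant '[[0,0,0.04,0,0,0],[0,0,0.04,0,0,0],[0,0,0,0,0,0]]';python3 -m pendant '[[0,0,0.04,0,0,0],[0,0,0.02,0,0,0],[0,0,0,0,0,0]]'
```

```text
time_s: 21.0
position: [0.4376, 0.0383, 0.1576]
tcp_rot: [0.724, 0.69, -0.0, -0.0]
force: [-0.2, -0.2, -1.1]
grip_width: 0.0257
finger_force: 40.0
time_s: 21.38
position: [0.4376, 0.0383, 0.1529]
tcp_rot: [0.724, 0.69, -0.0, -0.0]
force: [0.1, 0.5, -0.9]
grip_width: 0.0254
finger_force: 40.0
time_s: 21.75
position: [0.4375, 0.0384, 0.143]
tcp_rot: [0.724, 0.69, -0.0, -0.0]
force: [0.5, 0.1, -0.6]
grip_width: 0.0254
finger_force: 40.0
time_s: 22.12
position: [0.4376, 0.0383, 0.1361]
tcp_rot: [0.724, 0.69, -0.0, -0.0]
force: [-1.0, -0.0, -0.6]
grip_width: 0.0252
finger_force: 40.0
```

```bash
python3 -m pendant '[[-0.014,0.007,0.01,0,0,0],[-0.013,0.007,0,0,0,0],[-0.013,0.007,0,0,0,0],[-0.013,0.007,0,0,0,0],[0,0,0,0,0,0]]'; python3 -m pendant '[[0,0,0.02,0,0,0],[0,0,0,0,0,0]]'; python3 -m pendant '[[0,0,0.02,0,0,0],[0,0,0,0,0,0]]'
```

```text
time_s: 22.75
position: [0.4408, 0.0316, 0.135]
tcp_rot: [0.724, 0.69, -0.0, -0.0]
force: [-1.7, 0.8, -1.8]
grip_width: 0.0255
finger_force: 40.0
time_s: 23.0
position: [0.4409, 0.0317, 0.1325]
tcp_rot: [0.724, 0.69, 0.0, 0.0]
force: [-0.6, 2.1, -2.9]
grip_width: 0.0252
finger_force: 40.0
time_s: 23.25
position: [0.4409, 0.0318, 0.1301]
tcp_rot: [0.724, 0.69, 0.0, 0.0]
force: [-0.2, 1.3, -0.9]
grip_width: 0.0254
finger_force: 40.0
```

```bash
python3 -m pendant '[[0,0,0.015,0,0,0],[0,0,0,0,0,0]]'; python3 -m pendant '[[0,0,0.01,0,0,0],[0,0,0,0,0,0]]'
```

```text
time_s: 23.5
position: [0.4409, 0.0318, 0.1284]
tcp_rot: [0.724, 0.69, 0.0, 0.0]
force: [-1.7, 1.1, -2.0]
grip_width: 0.0253
finger_force: 40.0
time_s: 23.75
position: [0.4409, 0.0318, 0.1273]
tcp_rot: [0.724, 0.69, 0.0, 0.0]
force: [-1.2, 1.7, -1.1]
grip_width: 0.0255
finger_force: 40.0
```

Three millimetres into the base hole with no resistance. Continue gently.

```bash
for i in 1 2 3 4; do python3 -m pendant '[[0,0,0.012,0,0,0],[0,0,0,0,0,0]]' | grep -E 'pos|force:'; done
```

```text
position: [0.4409, 0.0318, 0.1258]
force: [-0.0, 0.7, -0.6]
finger_force: 40.0
position: [0.4408, 0.0318, 0.1243]
force: [-1.2, 1.6, -1.6]
finger_force: 40.0
position: [0.4408, 0.0318, 0.1228]
force: [-0.7, 1.2, -0.1]
finger_force: 40.0
position: [0.4408, 0.0318, 0.1214]
force: [-1.0, 0.6, -0.3]
finger_force: 40.0
```

```bash
python3 -m pendant '[[0,0,0.02,0,0,0],[0,0,0.02,0,0,0],[0,0,0,0,0,0]]' | grep -E 'pos|force:'; python3 -m pendant '[[0,0,0.02,0,0,0],[0,0,0.02,0,0,0],[0,0,0,0,0,0]]'| grep -E 'pos|force:'; for i in 1 2 3; do python3 -m pendant '[[0,0,0.012,0,0,0],[0,0,0,0,0,0]]' | grep -E 'pos|force:'; done
```

```text
position: [0.4407, 0.0318, 0.1164]
force: [-1.7, 2.0, -1.5]
finger_force: 40.0
position: [0.4408, 0.0318, 0.1116]
force: [-0.2, 1.0, -2.0]
finger_force: 40.0
position: [0.4408, 0.0318, 0.1104]
force: [-1.5, 1.6, -1.2]
finger_force: 40.0
position: [0.4408, 0.0318, 0.109]
force: [-0.3, 1.1, 0.0]
finger_force: 40.0
position: [0.4408, 0.0318, 0.1075]
force: [-1.9, 1.6, -0.4]
finger_force: 40.0
```

```bash
for i in 1 2 ; do python3 -m pendant '[[0,0,0.008,0,0,0],[0,0,0,0,0,0]]' | grep -E 'pos|force:'; done
```

```text
position: [0.4408, 0.0318, 0.1066]
force: [-2.4, 2.1, 0.5]
finger_force: 40.0
position: [0.4409, 0.0318, 0.1062]
force: [-3.9, 2.3, 5.1]
finger_force: 40.0
```

The knob is seated (contact at TCP z 0.106, about 5 N). Release and retreat.

```bash
python3 -m pendant '[[0,0,0,0,0,0],[0,0,0,0,0,0],[0,0,0,0,0,0],[0,0,0,0,0,0]]' 0.1 | grep -E 'width|force:'; python3 -m pendant '[[0,0,-0.1,0,0,0],[0,0,-0.3,0,0,0],[0,0,-0.4,0,0,0],[0,0,-0.4,0,0,0],[-0.3,0,-0.1,0,0,0],[-0.3,0,0,0,0,0],[0,0,0,0,0,0],[0,0,0,0,0,0],[0,0,0,0,0,0]]'
python3 - <<'E'
from h import *
_,s=shot("scene","scene9");_,d=shot("side","side9");o,w=shot("wrist","w9")
exp=np.array([.4408,.031,.136])
for n,f in(("scene",s),("side",d),("wrist",w)):
    M=P(f,o);u,v=proj(M,exp);print(n,u,v)
    u,v=int(u),int(v);g=cv2.cvtColor(f["pixels"],cv2.COLOR_RGB2GRAY)[max(v-30,0):v+30,max(u-30,0):u+30]
    c=cv2.HoughCircles(cv2.resize(g,None,fx=4,fy=4,interpolation=cv2.INTER_CUBIC),cv2.HOUGH_GRADIENT,1,40,param1=80,param2=20,minRadius=20,maxRadius=80)
    if c is not None:
        for x,y,r in c[0][:3]:
            p=(max(u-30,0)+x/4,max(v-30,0)+y/4);print("  circle",p,r/4,atz(M,p,.136))
E
```

```text
force: [-0.1, 0.2, -0.0]
grip_width: 0.0423
finger_force: 0.0
time_s: 28.38
position: [0.4373, -0.0392, 0.2617]
tcp_rot: [0.724, 0.69, 0.0, -0.0]
force: [-0.9, 0.1, -0.4]
grip_width: 0.0423
finger_force: 0.0
scene 265.5274849969185 154.2078332867279
side 319.8916154531836 197.91952097285943
wrist 281.86254610056113 122.18758091876035
```

```bash
python3 - <<'E'
from h import *
_,f6,M6=load("w6");o,w,M=load("w9");o8,w5,M5=load("w5")
t=f6["pixels"][110:147,259:297]   # knob centre (277.7,128)
roi=w["pixels"][80:165,230:335]
r=cv2.matchTemplate(roi,t,cv2.TM_CCOEFF_NORMED);_,s,_,(x,y)=cv2.minMaxLoc(r)
p=(230+x+18.7,80+y+18);print("score",s,p,atz(M,p,.136),"expected",proj(M,[.4408,.031,.136]))
for pr in(12,8):
    g=cv2.resize(cv2.cvtColor(roi,cv2.COLOR_RGB2GRAY),None,fx=4,fy=4,interpolation=cv2.INTER_CUBIC)
    c=cv2.HoughCircles(g,cv2.HOUGH_GRADIENT,1,30,param1=40,param2=pr,minRadius=48,maxRadius=72)
    if c is not None:print(pr,[( (230+a/4).round(1),(80+b/4).round(1),q/4,atz(M,(230+a/4,80+b/4),.136).round(4)) for a,b,q in c[0][:3]])
E
```

```text
score 0.5848934054374695 (284.7, 122) [0.44324799 0.03104007 0.136     ] expected [281.8625461  122.18758092]
12 [(np.float32(282.6), np.float32(123.4), np.float32(14.475), array([0.4414, 0.03  , 0.136 ])), (np.float32(285.4), np.float32(146.6), np.float32(15.85), array([0.4429, 0.0101, 0.136 ]))]
8 [(np.float32(282.6), np.float32(123.4), np.float32(14.475), array([0.4414, 0.03  , 0.136 ])), (np.float32(285.1), np.float32(147.4), np.float32(16.175), array([0.4426, 0.0094, 0.136 ])), (np.float32(313.4), np.float32(119.4), np.float32(13.025), array([0.468 , 0.0321, 0.136 ]))]
```

The knob is where it should be, at (0.441, 0.030) and seated height, and the gripper is clear. Handing in.

```bash
python3 -c "from workcell import hand_in;print(hand_in())"
```

```text
the job is handed in; nothing more can be done
None
```

The desk tidy is assembled and handed in: the loose tray is on the stack and the rod is through all three blocks with its knob on the top tray (about 5 N of push at the end); the hand-in gave no verdict.

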